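# Spring-return test of a mirror mount

## Robot

A 6-joint arm with a two-finger parallel gripper is mounted at the origin on a cart in front of the work surface, level with it; the furniture and walls round the work are solid. World frame = base frame: x ahead of the robot, y to its left, z up, the work surface at z = 0. Lengths are in m, angles in rad, forces in N, time in s.
With the tool pointing down it reaches from about 0.3 to 0.775 m from the base axis. Payload 14.6 kg.
Tool frame: the origin (TCP) lies on the centre line of the jaws, within the pads' length; the fingertips stand 19 mm ahead of it and the grasp point (between the pads) is the TCP; z points along the fingers, x is the direction in which the jaws open and shut, and the axes are right-handed (so a half turn about z gives the same grasp; the last joint's range is limited). The gripper opens to 94 mm and grips with 3 to 60 N. Pads are 16 mm wide; open, the fingers measure 119 mm over their backs; the gripper's body (75 mm by 177 mm) begins 78 mm behind the grasp point.
Start: joints at [1.239, 0.3, 1.521, -0, 1.321, -0.067], TCP at [0.144, 0.531, 0.224] pointing down, gripper open.
Joint ranges: [-3.03, 3.03], [-0.79, 2.21], [0.23, 2.52], [-1.04, 4.18], [0, 3.07], [-2.55, 2.55]. Speed limits (rad/s): [2.22, 2.22, 2.57, 3.14, 3.14, 3.14].

## Interface

Orientations are given as [roll, pitch, yaw] about the fixed x, y, z axes, in that order (R = Rz(yaw) Ry(pitch) Rx(roll)).
In Python, from station import ctrl, imaging gives the robot as it stands.
- The arm moves only by the shell command python3 -m handwheel 'ROWS' [OPENING] [FORCE]. ROWS is JSON, a list that holds one entry, the list of rows, each a list of 4 numbers: the shift along the tool's x, y, z in m, then the turn about the tool's z in rad. A call has 1 to 10 rows; each row shifts and turns the pose as measured when the row begins, along the tool's axes as they then stand; what a row does not reach is not made up. A row lasts 1/10 s, in which the tool goes at most 50 mm and 8.59 degrees, less where a joint would pass 70% of its speed; a pose out of reach is approached as far as the arm can. A call is refused whole if a number of a shift passes 0.05 or a number of a turn 0.15, either way. A call with a gripper value outside its range is refused whole. OPENING is the finger opening in m, from 0 to 0.094, set as the call begins (- or left out, the last holds). The fingers move at their own pace and stop on an object; FORCE is the grip in N (left out, the last holds). Time passes only in rows, so rows that do not move let the fingers close. It gives the time, the measured TCP pose, the force and the opening at its end, in the units of the state.
- ctrl.get_obs(): the state, without advancing time (a new reading comes with each control period).
- imaging.camera(name): name is "side" or "top"; returns the picture (400x640x3 uint8, red, green, blue); there is no depth.
- imaging.camera_model(name): a dict with "camera_matrix" (3x3 intrinsics, pixels), "position" and "attitude" of the camera in the world. Camera axes: x right, y up, looking along -z (the intrinsics and any distortion apply to the point x, -y, -z); pixel columns grow to the right and rows downward; lengths in m; the calibration is good to about 2 mm. A picture is of the moment at which its call begins. camera_model takes no time and is no camera call.
- ctrl.hand_in(): hands the job in, once; it reports no verdict.
The state is a dict: "time_s": time; "qpos": joint angles; "joint_vel": joint speeds; "tau": joint torques, N m; "ee_pos": TCP position; "eef_rot": TCP orientation; "force": force on the tool from outside, world axes, zero at the start; "moment": the same for the moment, N m; "grip_width": finger opening in m.
Only numpy, scipy, OpenCV 4.12 (cv2) and the standard library are available. Lean on these libraries where they do the work, as an engineer would, in place of code of your own. Each camera call takes 0.05 s, during which the arm holds its last target. There are 200 camera calls.

## Task

Do the spring test on the mirror mount: gently push the pin of the front (drag) pointer to the left with the fingertips until that pointer is back at zero, then press the tilt plate down on the round pad at its rear right corner until its own slim pointer has carried the drag pointer to the mark tab on the dial's rim, and let go, so that the plate springs all the way back up and the drag pointer stays standing at the mark. Only push and press, pinch and lift nothing; do not touch the mirror, do not shift the mark tab, and leave the awl, cap and wooden block lying where they are.

Things in the scene. Friction and masses are not known exactly. Their poses are not given: they have to be found in the camera images.
- stand: Mirror mount stand, fixed: grey base 196 x 176 x 16 mm, square aluminium tilt plate on it (124 x 146 mm, top 71 mm above the bench), springs under its right edge, white fan-shaped dial upright at the front left. Origin: mid underside; x from the dial (front) to the rear, y left, z up. Axle of plate and pointers along x at y = +0.060, z = 0.065; dial face x = -0.084, rim 104 mm from the axle.
- pad_top (a point): Centre of the top of the round black press pad (22 mm across, 8 mm high) on the plate's rear right corner; at rest 79 mm above the bench, 128 mm right of the axle. The mirror's edge is 49 mm from it; the mirror's dark ring (74 mm across) stands 5 mm above the plate. A screw head stands at the front right corner, 100 mm away.
- tilt_plate (a joint): Tilt of the plate, rad: 0 = at rest, up on its stop; grows as the right side is pressed down, to 0.32 (pad sinks 1.28 mm per 0.01 rad). Spring-returned: on the pad 2 N to start, 7 N at 0.18, 12 N at the end. The slim dark live pointer is fixed to it, upright at 0, turning clockwise seen from the front. It pushes the drag pointer ahead of it but does not pull it back.
- pointer_tip (a point): Tip of the live pointer, 100 mm from the axle.
- drag_hand (a joint): Angle of the brass drag pointer on the same axle, in front of the live pointer, rad: 0 = upright (zero, solid stop, against the live pointer at rest), grows clockwise seen from the front, to 0.36. Light friction keeps it where it is left. It starts past the mark, left there by the last test.
- drag_pin (a point): On the axis of the drag pointer's pin, which points forward, 75 mm from the axle; this point is 40 mm in front of the dial's face. Pin 7 mm thick from 12 to 40 mm in front of the face, then a head 11 mm thick to 50 mm. About 140 mm above the bench. Push it sideways (under 1 N) to turn the pointer; its height changes by less than 6 mm.
- drag_tip (a point): Tip of the drag pointer, 100 mm from the axle.
- mark_tab (a joint): Angle of the steel mark tab about the axle, rad, same zero and sense as the pointers. Held by friction; not to be moved.
- mark_point (a point): The mark: point on the dial's face 100 mm from the axle, just below the pointed dark steel tab (9 mm wide) that is clipped over the dial's rim. z and y turn with the tab: z along the radius outward, y to the left along the scale.
- awl: Awl with a wooden handle, 135 mm long, 27 mm thick, lying loose to the right of the stand. Leave alone.
- cap: White cap, 36 mm across, 18 mm high, loose to the right of the stand. Leave alone.
- block: Small beech block, 26 x 70 x 22 mm, loose to the left of the stand. Leave alone.
- mirror_centre (a point): Centre of the face of the round mirror, 62 mm across, in the dark ring on the tilt plate. Must not be touched.

How it is judged:
By the outcome, as a careful person would: the job done as asked, in the order asked, and still so for the second after the job is handed in, with the robot touching nothing.
It also fails if it takes over 45 s, if anything falls off the work surface, if the arm or the gripper's body presses on something with over 40 N, if the wrist force passes 120 N, or if a joint passes its speed limit or range.

## Working session

There is one attempt and no reset: what is moved stays moved. The work goes in short steps, Python scripts to look and compute and a shell command to move; the robot and the scene stay as the last step left them, time stands still between calls to the robot, and variables do not carry over. Pictures are saved under pics/ and viewed, about 8 in all and at most 12, crops included, and the job is handed in when it is done.

```bash
mkdir -p pics; ls; python3 - <<'E'
from station import ctrl, imaging
import cv2
for n in ("side","top"):
    im=imaging.camera(n); cv2.imwrite(f"pics/{n}0.png",im[:,:,::-1]); print(n,imaging.camera_model(n))
print(ctrl.get_obs())
E
```

```text
pics
side {'camera_matrix': array([[426.16218762,   0.        , 322.31885286],
       [  0.        , 426.16218762, 204.20957545],
       [  0.        ,   0.        ,   1.        ]]), 'position': array([ 0.25713228, -0.68663097,  0.62225247]), 'attitude': array([ 0.98598496,  0.02216622, -0.483047  ])}
top {'camera_matrix': array([[465.19043953,   0.        , 324.43304048],
       [  0.        , 465.19043953, 193.27121437],
       [  0.        ,   0.        ,   1.        ]]), 'position': array([4.81591256e-01, 8.17564894e-04, 1.10428956e+00]), 'attitude': array([ 0.08789573, -0.02025813, -1.59446483])}
{'time_s': 0.1, 'qpos': array([ 1.23939726e+00,  3.00435389e-01,  1.52151309e+00, -4.70912254e-05,
        1.32068744e+00, -6.66167434e-02]), 'joint_vel': array([ 0.00077022, -0.00067208, -0.00142063,  0.000906  , -0.00071089,
        0.00031213]), 'tau': array([ 1.03006954e-03, -5.32632172e+01, -3.53290057e+01,  7.09584542e-02,
        2.35468056e-02, -4.41026407e-05]), 'ee_pos': array([0.14388838, 0.53062551, 0.22393467]), 'eef_rot': array([-3.14156872e+00,  1.04398851e-03,  1.30602570e+00]), 'force': array([-0.03470571, -0.09866773,  0.37754895]), 'moment': array([-0.00341256,  0.02446487, -0.032058  ]), 'grip_width': 0.09387788865080784}
```

View pics/side0.png

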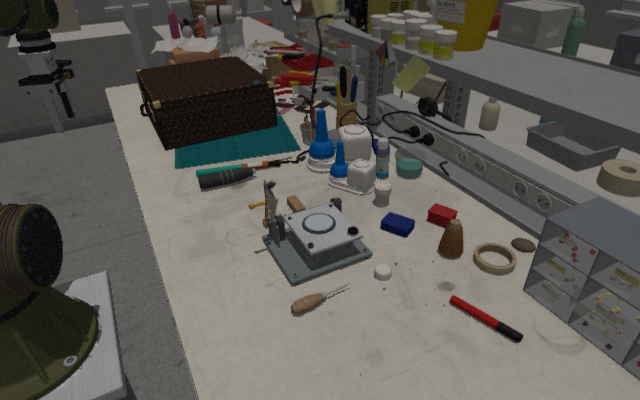

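View pics/top0.png

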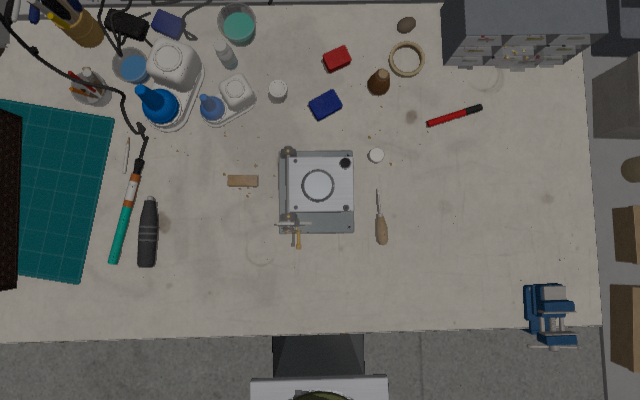

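```bash
python3 - <<'E'
import cv2,numpy as np
s=cv2.imread("pics/side0.png")[165:285,235:395];t=cv2.imread("pics/top0.png")[140:260,260:420]
s=cv2.resize(s,None,fx=5,fy=5,interpolation=cv2.INTER_CUBIC);t=cv2.resize(t,None,fx=5,fy=5,interpolation=cv2.INTER_CUBIC)
cv2.imwrite("pics/s1.png",s);cv2.imwrite("pics/t1.png",t)
E
```

```text
(no output)
```

View pics/s1.png

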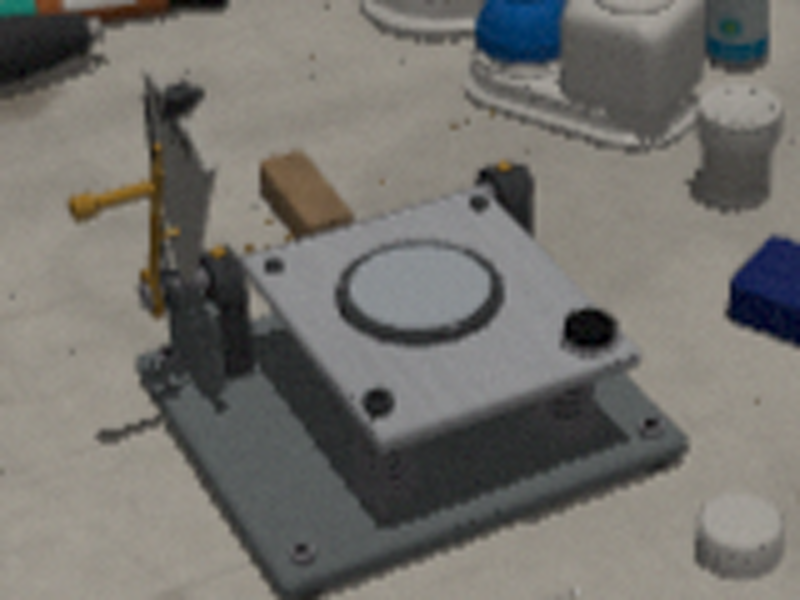

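View pics/t1.png

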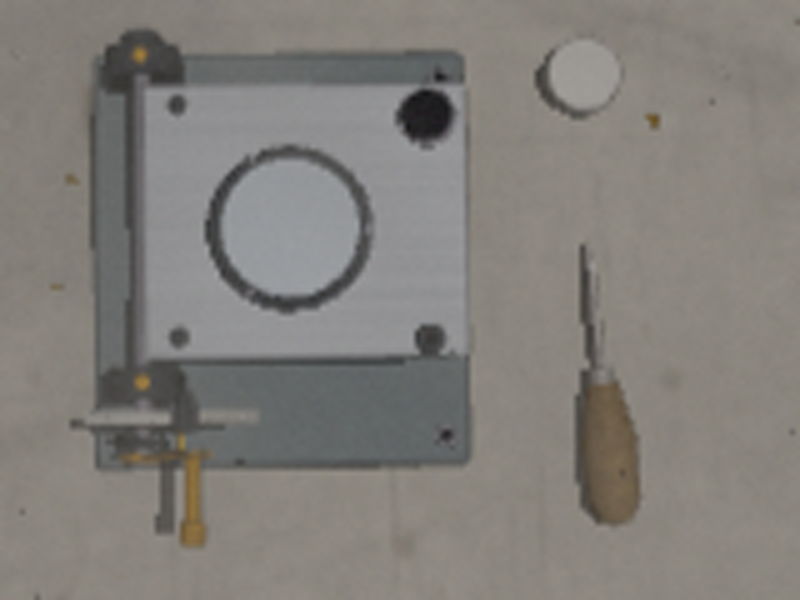

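```bash
cat >h.py <<'E'
import numpy as np,cv2
from scipy.optimize import least_squares
from scipy.spatial.transform import Rotation as R
from station import ctrl,imaging
CM={n:imaging.camera_model(n) for n in("side","top")}
def proj(n,P,dw=np.zeros(3)):
    c=CM[n];p=(np.atleast_2d(P)-c["position"])@(R.from_euler("xyz",np.array(c["attitude"])).as_matrix()@R.from_rotvec(dw).as_matrix())
    q=np.c_[p[:,0],-p[:,1],-p[:,2]]@c["camera_matrix"].T
    return q[:,:2]/q[:,2:]
def W(s,P): # stand -> world
    return R.from_euler("z",s[2]).apply(np.atleast_2d(P))+[s[0],s[1],0]
def hand(th,r,x): return np.array([x,.06-r*np.sin(th),.065+r*np.cos(th)])
E
python3 - <<'E'
from h import *
B=lambda a,b:[a*.098,b*.088,.016]
F={"top":([B(1,1),B(1,-1),B(-1,-1),B(-1,1)],[(97,52),(463,52),(468,464),(97,467)],(260,140)),
"side":([B(1,-1),B(-1,-1),B(-1,1)],[(686,440),(285,585),(142,362)],(235,165))}
obs={n:(np.array(p),np.array(u)/5+o) for n,(p,u,o) in F.items()}
def f(v): return np.concatenate([(proj(n,W(v[:3],p),v[3+3*i:6+3*i])-u).ravel() for i,(n,(p,u)) in enumerate(obs.items())]+[v[3:]/.003])
r=least_squares(f,np.r_[.48,0,0,np.zeros(6)]);s=r.x;print(s.round(4));print(r.fun.round(2))
np.save("s.npy",s)
im={n:cv2.imread(f"pics/{n}0.png") for n in obs};k=12;out=[]
for i,(n,(x,y,w,h)) in enumerate({"side":(245,175,40,45),"top":(270,205,40,45)}.items()):
    pass
C={"top":(268,208,33,45),"side":(246,175,33,45)}
for i,n in enumerate(("top","side")):
    x,y,w,h=C[n];c=cv2.resize(im[n][y:y+h,x:x+w],None,fx=k,fy=k,interpolation=cv2.INTER_CUBIC)
    dw=s[3+3*i:6+3*i]
    def dot(P,col):
        for q in (proj(n,W(s,P),dw)-[x,y]+.5)*k: cv2.circle(c,tuple(int(a) for a in q),2,col,-1)
    for th in (0,.1,.2,.3): dot(hand(th,.1,-.084),(0,0,255)); dot(hand(th,.075,-.124),(0,255,0));
    dot([hand(0,0,-.124)],(255,0,0)); out.append(c)
cv2.imwrite("pics/o.png",np.hstack(out))
P=[-1]
# pad: height 79, where in x: ray from top
for px in [(427/5+260,115/5+140)]:
    g=least_squares(lambda a:(proj("top",[a[0],a[1],.079],s[3:6])-px).ravel(),[.5,0]).x;print("pad top-ray",g)
g=least_squares(lambda a:np.r_[(proj("top",a,s[3:6])-np.array([427/5+260,115/5+140])).ravel(),(proj("side",a,s[6:9])-np.array([590/5+235,325/5+165])).ravel()],[.5,0,.08]);print("pad 2view",g.x,g.fun)
g=least_squares(lambda a:np.r_[(proj("top",a,s[3:6])-np.array([194/5+260,534/5+140])).ravel(),(proj("side",a,s[6:9])-np.array([80/5+235,206/5+165])).ravel()],[.4,0,.14]);print("head 2view",g.x,g.fun)
E
```

```text
[ 5.83e-01 -4.10e-03 -1.59e-02  1.00e-03  4.00e-04  1.00e-04  2.10e-03
  8.00e-04 -6.00e-04]
[-0.59 -0.1   0.55 -0.39  0.65  0.14 -0.68  0.12  1.63  0.09 -0.31  0.76
 -1.54 -1.45  0.33  0.12  0.02  0.68  0.28 -0.19]
pad top-ray [ 0.63916848 -0.07004794]
pad 2view [ 0.63929525 -0.0701053   0.07862634] [ 0.01327181 -0.03108842 -0.0315849   0.00603292]
head 2view [0.45710145 0.03517764 0.13833724] [-0.06979988  0.2519519   0.25904924 -0.02480628]
```

View pics/o.png

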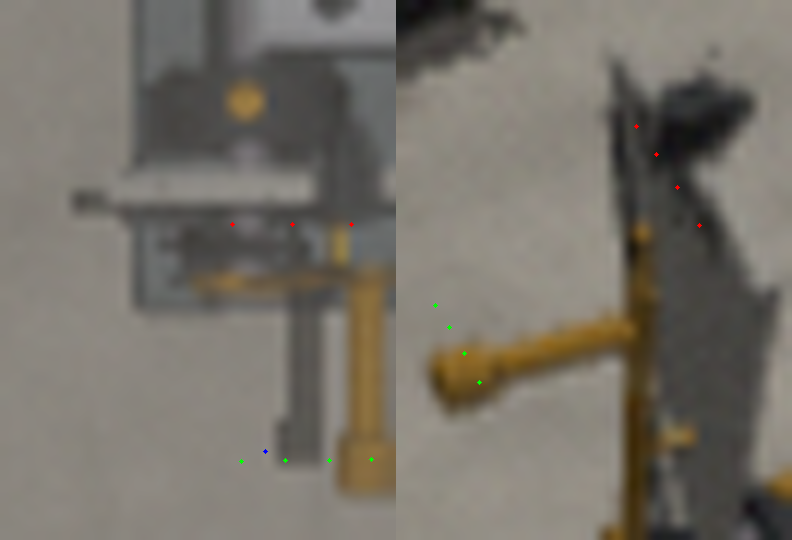

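Side view: the brass drag pin's head is at about (251,206) and the pad at (353,230). In the top view the pin head is at (299,247) and the tab at about (297,222). The pin is at roughly (0.47, 0.035, 0.138). I'll close the gripper and go to the pin's right side.

```bash
python3 -m handwheel '[[[0,0,0,-0.125],[0,0,0,-0.125],[-0.04,0.024,0,0],[-0.04,0.024,0,0],[-0.04,0.024,0,0],[-0.04,0.024,0,0],[-0.04,0.024,0,0],[-0.04,0.024,0,0],[-0.04,0.024,0,0],[-0.04,0.024,0,0]]]' 0 10
```

```text
time_s: 1.1
ee_pos: [0.3369, 0.2003, 0.2214]
eef_rot: [-3.139, 0.006, 1.575]
force: [-0.5, 0.8, 0.5]
grip_width: 0.0172
```

```bash
python3 -m handwheel '[[[-0.036,0.022,0,0.01],[-0.036,0.022,0,0],[-0.036,0.022,0,0],[-0.036,0.022,0,0],[-0.036,0.022,0,0],[-0.03,0.022,0,0],[0,0,0,0]]]' 0 10
```

```text
time_s: 1.8
ee_pos: [0.4721, -0.0248, 0.2215]
eef_rot: [-3.138, 0.006, 1.559]
force: [0.5, -0.1, 0.3]
grip_width: 0.0002
```

```bash
python3 -m handwheel '[[[0,0,0.03,0],[0,0,0.03,0],[0,0,0.018,0],[0.015,0,0,0],[0.015,0,0,0],[0.008,0,0,0],[0,0,0,0]]]' && python3 -m handwheel '[[[0.006,0,0,0],[0.006,0,0,0],[0,0,0,0]]]' && python3 - <<'E'
from h import *
a=imaging.camera("top")[190:250,260:340,::-1];b=imaging.camera("side")[165:225,230:310,::-1]
cv2.imwrite("pics/p1.png",np.hstack([cv2.resize(i,(400,300),interpolation=cv2.INTER_CUBIC) for i in(a,b)]))
E
```

```text
time_s: 2.5
ee_pos: [0.4701, 0.015, 0.1388]
eef_rot: [-3.135, 0.005, 1.558]
force: [0.1, -0.1, 0.2]
grip_width: 0.0006
time_s: 2.8
ee_pos: [0.4703, 0.0276, 0.1392]
eef_rot: [-3.136, 0.005, 1.558]
force: [-0.2, 0.2, -0.2]
grip_width: 0.0004
```

View pics/p1.png

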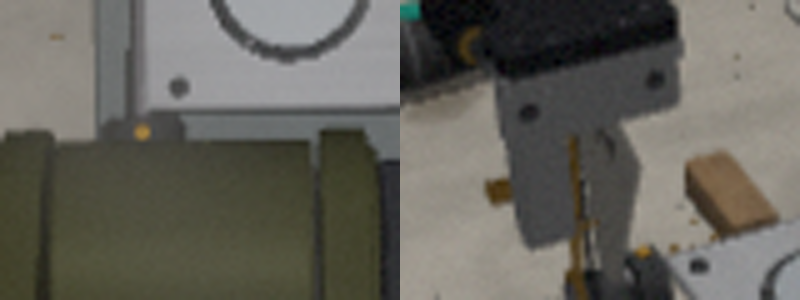

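Top view: the arm covers the dial. Side view: the finger stands against the pin between its head (crop 497,190) and the pointer (575,190). I'll go on in small steps and watch the force.

```bash
python3 -m handwheel '[[[0.006,0,0,0],[0,0,0,0]]]' && python3 -m handwheel '[[[0.003,0,0,0],[0,0,0,0]]]' && python3 -m handwheel '[[[0.002,0,0,0],[0,0,0,0]]]'
```

```text
time_s: 3.1
ee_pos: [0.4704, 0.0332, 0.1392]
eef_rot: [-3.136, 0.006, 1.557]
force: [0.1, -0.6, 0.0]
grip_width: 0.0006
time_s: 3.3
ee_pos: [0.4705, 0.0364, 0.1392]
eef_rot: [-3.136, 0.006, 1.557]
force: [0.1, 0.7, -0.7]
grip_width: 0.0007
time_s: 3.5
ee_pos: [0.4706, 0.0385, 0.1391]
eef_rot: [-3.136, 0.006, 1.557]
force: [-0.3, 0.2, 0.6]
grip_width: 0.0004
```

```bash
for i in 1 2 3; do python3 -m handwheel '[[[0.0015,0,0,0],[0,0,0,0]]]' | sed -n '2p;4p'; done
```

```text
ee_pos: [0.4706, 0.0401, 0.1391]
force: [0.2, -0.4, 0.2]
ee_pos: [0.4706, 0.0417, 0.1391]
force: [-0.3, -0.2, 0.1]
ee_pos: [0.4706, 0.0429, 0.1391]
force: [-1.0, -3.7, 1.8]
```

```bash
python3 -m handwheel '[[[0.0005,0,0,0],[0,0,0,0]]]' | sed -n '2p;4p'; python3 -m handwheel '[[[-0.03,0,0,0],[-0.04,0,0,0],[-0.04,0,0,0],[-0.03,0,-0.03,0],[0,0.025,-0.04,0],[0,0.03,-0.02,0],[0,0.03,0,0],[0,0.04,0,0],[0,0.04,0,0],[0,0,0,0]]]'
python3 - <<'E'
from h import *
a=imaging.camera("top")[195:245,265:325,::-1];b=imaging.camera("side")[165:215,240:300,::-1]
f=np.vstack
cv2.imwrite("pics/p2.png",np.hstack([cv2.resize(i,(400,333),interpolation=cv2.INTER_CUBIC) for i in(a,b)]))
E
```

```text
ee_pos: [0.4706, 0.0429, 0.1391]
force: [-0.3, -4.4, 0.0]
time_s: 5.3
ee_pos: [0.6395, -0.102, 0.2318]
eef_rot: [-3.137, 0.001, 1.556]
force: [-0.7, -0.2, -0.9]
grip_width: 0.0005
```

View pics/p2.png

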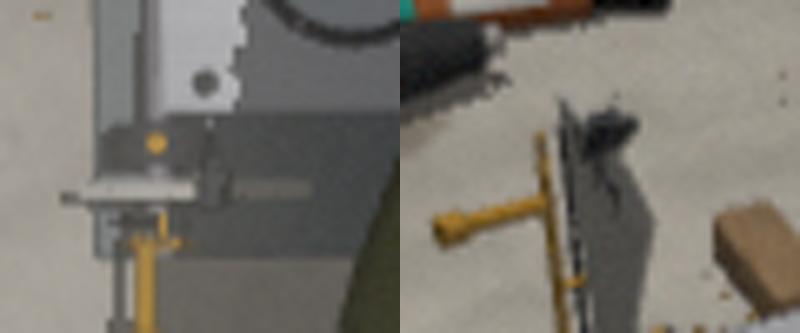

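```bash
python3 - <<'E'
from h import *
a=imaging.camera("top");cv2.imwrite("pics/top3.png",a[:,:,::-1])
g=a.sum(2)/3
print("cols",list(range(284,312)))
for r in range(215,230): print(r,g[r,284:312].astype(int))
br=(a[:,:,0].astype(int)-a[:,:,2])
print("pin rows");
for r in range(232,246,2):
    w=np.clip(br[r,278:300]-25,0,None); print(r,(w*np.arange(278,300)).sum()/max(w.sum(),1),w.sum())
s=np.load("s.npy")
for sy in (-.0041,-.002,0):
    t=s[:3].copy();t[1]=sy
    print(sy,"pin",proj("top",W(t,[hand(0,.075,x) for x in(-.1,-.115,-.129)]),s[3:6]).round(2).tolist())
    for th in (0,.15,.17,.19,.21): print(th,proj("top",W(t,[hand(th,r,-.086) for r in(.1,.107)]),s[3:6]).round(2).tolist())
E
```

```text
cols [284, 285, 286, 287, 288, 289, 290, 291, 292, 293, 294, 295, 296, 297, 298, 299, 300, 301, 302, 303, 304, 305, 306, 307, 308, 309, 310, 311]
215 [ 84  85  88 105 118 109  88  86  83  82  79  72  66  76  81  80  80  77
  76  75  76  75  74  75  73  71  73  71]
216 [ 84  84  89 125 131 132  88  83  82  81  78  71  67  77  80  80  77  79
  78  75  75  74  75  72  70  73  71  71]
217 [ 83  86  90 108 127 107  87  86  81  81  78  73  69  74  79  81  78  76
  76  75  76  73  72  73  72  72  72  72]
218 [83 86 90 90 93 89 88 85 83 79 79 71 75 77 77 82 77 78 77 77 76 76 74 74
 70 72 72 73]
219 [ 84  86  87  98 103  99  89  79  79  78  76  69  80  81  74  78  79  79
  78  76  75  76  74  73  73  74  71  71]
220 [ 91  84  86 115 135 122  96  73  74  80  83  71  80  79  75  78  79  79
  77  76  76  76  74  75  73  73  74  71]
221 [120 119 116 123 139 128 113  95  93  94 102  80  88  85  87  86  82  82
  80  80  80  79  77  76  78  77  75  74]
222 [149 150 151 147 154 150 143 137 134 132 102  78  86  87  85  81  92  92
  90  91  89  89  90  90  89  89  88  84]
223 [164 162 166 166 167 166 1
[... 1106 characters left out ...]
5 [[294.36, 227.18], [294.73, 227.12]]
0.17 [[295.35, 227.18], [295.8, 227.12]]
0.19 [[296.33, 227.17], [296.86, 227.11]]
0.21 [[297.31, 227.17], [297.91, 227.11]]
-0.002 pin [[286.61, 234.25], [286.62, 241.57], [286.62, 248.41]]
0 [[285.85, 227.25], [285.63, 227.2]]
0.15 [[293.32, 227.21], [293.68, 227.15]]
0.17 [[294.31, 227.2], [294.74, 227.14]]
0.19 [[295.29, 227.2], [295.81, 227.14]]
0.21 [[296.27, 227.19], [296.86, 227.13]]
0 pin [[285.64, 234.28], [285.64, 241.59], [285.65, 248.43]]
0 [[284.86, 227.28], [284.63, 227.22]]
0.15 [[292.32, 227.23], [292.68, 227.17]]
0.17 [[293.31, 227.23], [293.74, 227.17]]
0.19 [[294.3, 227.22], [294.81, 227.16]]
0.21 [[295.28, 227.22], [295.86, 227.16]]
```

```bash
python3 -m handwheel '[[[0.03,0,0,0],[0,0,0.04,0],[0,0,0.04,0],[0,0,0.03,0],[0,0,0.012,0],[0,0,0,0]]]'; for i in 1 2 ; do python3 -m handwheel '[[[0,0,0.003,0],[0,0,0,0]]]' | sed -n '2p;4p'; done
python3 - <<'E'
from h import *
a=imaging.camera("top")[195:245,265:325,::-1];b=imaging.camera("side")[165:265,240:360,::-1]
cv2.imwrite("pics/p3.png",np.hstack([cv2.resize(i,(400,333),interpolation=cv2.INTER_CUBIC) for i in(a,b)]))
E
```

```text
time_s: 6.05
ee_pos: [0.6329, -0.0715, 0.1147]
eef_rot: [3.137, 0.002, 1.554]
force: [0.9, 0.4, 0.8]
grip_width: 0.0001
ee_pos: [0.6335, -0.0718, 0.1148]
force: [0.3, -0.1, 0.2]
ee_pos: [0.6343, -0.0721, 0.1141]
force: [0.7, 0.3, -1.2]
```

View pics/p3.png

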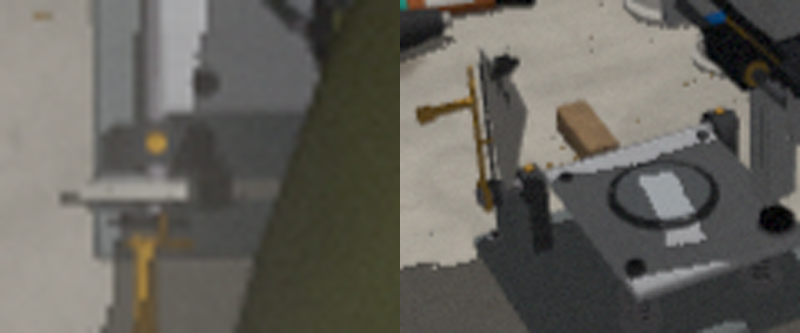

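Both views show the finger above the pad, which is at side crop (775,217). The dial stays visible from the top.

```bash
python3 -m handwheel '[[[0,0.005,0.005,0],[0,0,0,0]]]' | sed -n '2,4p'; for i in 1 2 ; do python3 -m handwheel '[[[0,0,0.005,0],[0,0,0,0]]]' | sed -n '2p;4p'; done
```

```text
ee_pos: [0.6401, -0.0722, 0.1093]
eef_rot: [3.129, 0.003, 1.553]
force: [0.0, 0.2, 0.8]
ee_pos: [0.6402, -0.0721, 0.1034]
force: [-0.3, 0.5, -0.1]
ee_pos: [0.6402, -0.0722, 0.0979]
force: [-0.6, 1.1, 1.5]
```

```bash
for i in 1 2 3; do python3 -m handwheel '[[[0,0,0.006,0],[0,0,0,0]]]' | sed -n '2p;4p'; done
cat > look.py <<'E'
from h import *
import sys
A=imaging.camera("top");B=imaging.camera("side")
cv2.imwrite(f"pics/T{sys.argv[1]}.png",A[:,:,::-1]);cv2.imwrite(f"pics/S{sys.argv[1]}.png",B[:,:,::-1])
a=A[200:250,265:325,::-1];b=B[165:215,240:300,::-1]
cv2.imwrite(f"pics/{sys.argv[1]}.png",np.hstack([cv2.resize(i,(400,333),interpolation=cv2.INTER_CUBIC) for i in(a,b)]))
br=A[:,:,0].astype(int)-A[:,:,2]
for r in range(226,250,2):
    w=np.clip(br[r,278:310]-18,0,None); print(r,round((w*np.arange(278,310)).sum()/max(w.sum(),1),2),w.sum())
E
python3 look.py q1
```

```text
ee_pos: [0.6406, -0.0724, 0.0919]
force: [-1.1, 1.0, 2.6]
ee_pos: [0.6409, -0.0727, 0.086]
force: [-0.8, -0.7, 3.8]
ee_pos: [0.6412, -0.0727, 0.0805]
force: [-1.9, 0.9, 5.9]
226 0.0 0
228 292.0 13
230 290.63 60
232 289.25 112
234 291.47 73
236 291.48 80
238 291.43 75
240 291.41 80
242 291.37 76
244 292.07 86
246 291.51 138
248 291.63 109
```

View pics/q1.png

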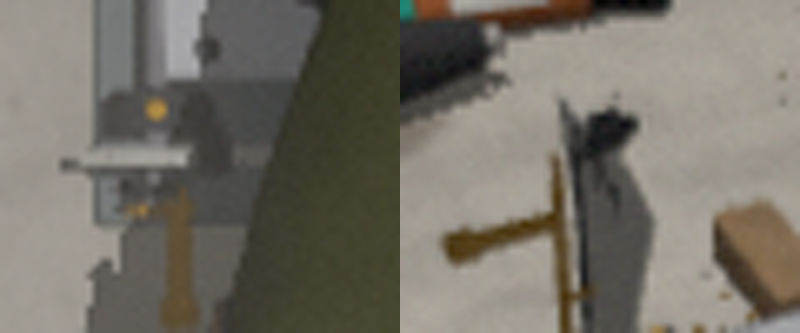

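```bash
python3 - <<'E'
from h import *
s=np.load("s.npy");t=s[:3].copy();t[1]=-.0012
pj=lambda n,P:proj(n,W(t,P),s[3:6] if n=="top" else s[6:9])
off={"side":np.array([247.3,198.7])-pj("side",hand(0,.075,-.129))[0],"top":np.array([286.25,0])-pj("top",hand(0,.075,-.115))[0]}
off["top"][1]=-2.5
print(off, "tip chk",pj("side",hand(0,.1,-.094))+off["side"])
k=20;out=[]
for n,(x,y,w,h),f in (("top",(284,207,20,26),"top0"),("side",(256,170,20,26),"side0")):
    c=cv2.imread(f"pics/{f}.png")[y:y+h,x:x+w].astype(float)
    c=np.clip((c-40)*1.9,0,255).astype(np.uint8)
    c=cv2.resize(c,None,fx=k,fy=k,interpolation=cv2.INTER_CUBIC)
    for th,col in ((.15,(255,0,0)),(.19,(0,255,0)),(.23,(0,0,255))):
        q=((pj(n,[hand(th,r,-.084) for r in(.09,.1,.106,.112)])+off[n]-[x,y]+.5)*k).astype(int)
        for a in q: cv2.circle(c,tuple(int(v) for v in a),3,col,-1)
    out.append(c)
cv2.imwrite("pics/o2.png",np.hstack(out))
E
```

```text
{'side': array([ 1.23465304, -1.21862892]), 'top': array([ 0.02174335, -2.5       ])} tip chk [[261.80271976 184.3603545 ]]
```

View pics/o2.png

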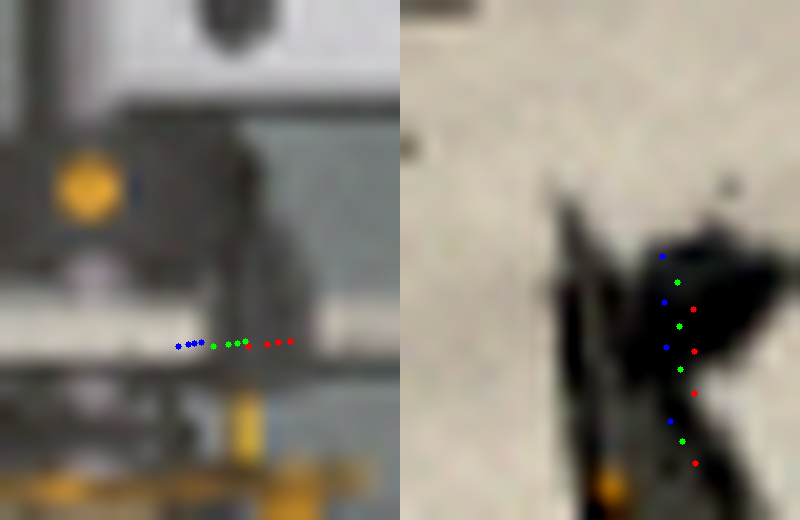

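Top view: the tab's outer face spans columns ≈294.6–299.1, which puts the mark at about 0.20–0.21 rad. The pin's shift gives a present angle of about 0.14, and the target pin column is ≈293.65. I'll press on in small steps.

```bash
python3 -m handwheel '[[[0,0,0.003,0],[0,0,0,0]]]' | sed -n '2p;4p'; python3 -m handwheel '[[[0,0,0.0025,0],[0,0,0,0]]]' | sed -n '2p;4p'; python3 look.py q2 | sed -n '5,9p'
```

```text
ee_pos: [0.6412, -0.0726, 0.0791]
force: [-1.6, -0.2, 5.6]
ee_pos: [0.6413, -0.0726, 0.0777]
force: [-2.0, -1.0, 6.3]
234 292.0 67
236 291.98 65
238 292.13 71
240 292.09 74
242 292.1 80
```

```bash
python3 -m handwheel '[[[0,0,0.0045,0],[0,0,0,0]]]' | sed -n '2p;4p'; python3 -m handwheel '[[[0,0,0.002,0],[0,0,0,0]]]' | sed -n '2p;4p'; python3 look.py q3 | sed -n '5,9p'
```

```text
ee_pos: [0.6414, -0.0724, 0.0747]
force: [-2.7, -1.2, 6.8]
ee_pos: [0.6414, -0.0723, 0.074]
force: [-3.2, -0.3, 6.7]
234 293.13 70
236 293.1 79
238 293.15 73
240 293.12 76
242 293.1 73
```

```bash
python3 - <<'E'
import cv2,numpy as np
o=[]
for f,x,y in(("Tq3",282,210),("Sq3",254,170)):
    c=np.clip((cv2.imread(f"pics/{f}.png")[y:y+26,x:x+20].astype(float)-35)*2.2,0,255).astype(np.uint8)
    o.append(cv2.resize(c,None,fx=20,fy=20,interpolation=cv2.INTER_CUBIC))
cv2.imwrite("pics/q3z.png",np.hstack(o))
E
```

```text
(no output)
```

View pics/q3z.png

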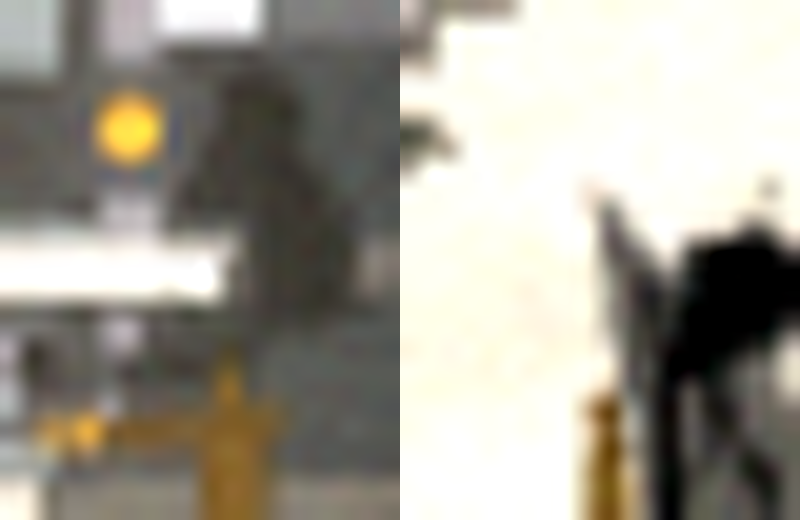

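```bash
python3 -m handwheel '[[[0,0,0.0025,0],[0,0,0,0]]]' | sed -n '2p;4p';  python3 look.py q4 | sed -n '5,9p'
```

```text
ee_pos: [0.6414, -0.0723, 0.0731]
force: [-2.3, -2.0, 6.9]
234 293.44 71
236 293.42 73
238 293.45 74
240 293.45 78
242 293.48 81
```

```bash
python3 -m handwheel '[[[0,0,0.002,0],[0,0,0,0]]]' | sed -n '2p;4p';  python3 look.py q5 | sed -n '5,9p'
```

```text
ee_pos: [0.6414, -0.0722, 0.0727]
force: [-2.4, -0.1, 7.3]
234 293.62 68
236 293.62 66
238 293.61 70
240 293.67 72
242 293.57 70
```

Pin column 293.62 gives ≈0.203 rad, so I'll let go and take the arm clear.

```bash
python3 -m handwheel '[[[0,0,-0.006,0],[0,0,-0.006,0],[0,0,-0.008,0],[0,0,-0.01,0],[0,0,-0.03,0],[0,0,-0.04,0],[0,0,-0.04,0],[-0.04,0,-0.02,0],[-0.04,0,0,0],[-0.04,0,0,0]]]'; python3 -m handwheel '[[[-0.04,0,0,0],[-0.04,0,0,0],[-0.04,0,0,0],[0,0,0,0],[0,0,0,0]]]' | sed -n '2p;4p'; python3 look.py fin | sed -n '4,9p'
python3 - <<'E'
import cv2,numpy as np
o=[]
for f,x,y,w in(("Tfin",268,200,50),("Sfin",240,165,50)):
    c=np.clip((cv2.imread(f"pics/{f}.png")[y:y+50,x:x+w].astype(float)-30)*1.5,0,255).astype(np.uint8)
    o.append(cv2.resize(c,None,fx=8,fy=8,interpolation=cv2.INTER_CUBIC))
cv2.imwrite("pics/finz.png",np.hstack(o))
A=cv2.imread("pics/Tfin.png").mean(2)
for r in (221,222,223,224,228,229,230,231): print(r,A[r,288:306].astype(int))
E
```

```text
time_s: 10.45
ee_pos: [0.6364, -0.1895, 0.2436]
eef_rot: [3.128, 0.003, 1.562]
force: [0.4, 0.3, -0.1]
grip_width: 0.0003
ee_pos: [0.6328, -0.3183, 0.2452]
force: [-0.3, 0.0, 0.6]
232 291.59 255
234 293.66 184
236 293.63 180
238 293.63 180
240 293.64 184
242 293.61 185
221 [147 137 122 106 107 105 111  96  99 100  99 114 139 139 137 138 138 137]
222 [162 159 152 146 144 144 113  94  98  99  99 117 157 157 157 156 156 155]
223 [173 174 173 174 172 170 120  92  99  97  98 117 160 158 160 159 158 159]
224 [163 163 151 162 161 159 115  93  99  99 100 113 138 131 137 137 139 143]
228 [ 92  97  98  91  95 139 127 133 135 133 134 132 132 135 134 134 134 134]
229 [112  97  95 104 112 135 123 132 132 131 134 131 134 133 133 134 134 133]
230 [133  99  95  99 118 113 111 124 128 132 132 134 133 134 134 134 134 134]
231 [105 104  97  99 101 123 122 119 128 131 129 132 132 132 133 133 134 131]
```

View pics/finz.png

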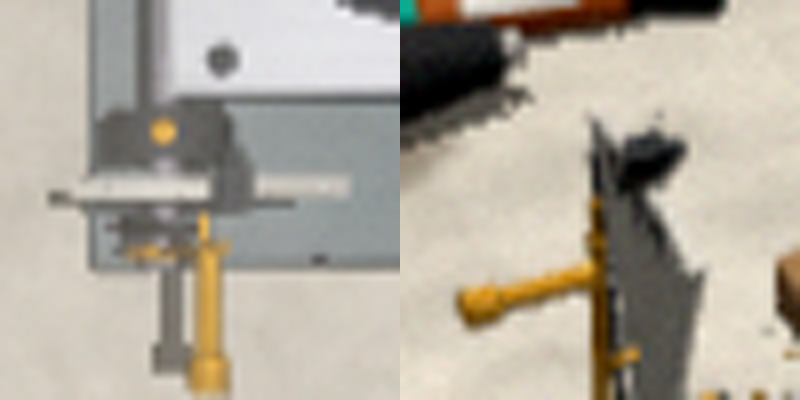

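Top view: the drag pin is at column 293.6, unchanged after release. The tab is at columns 293.8–299.2 as before, so the mark is ≈0.207 and the pointer ≈0.203. I'll do a last numeric check that the plate has sprung back and the loose things haven't moved, then hand in.

```bash
python3 - <<'E'
from h import *
for n,b in (("top",{"pad":(150,335,30,30),"cap":(145,362,28,28),"awl":(185,365,65,30),"block":(165,220,30,45),"tab":(212,290,14,14)}),("side",{"pad":(215,335,30,35),"plate":(235,300,30,60),"cap":(255,365,30,35),"awl":(275,285,45,75)})):
    a=cv2.imread(f"pics/{n}0.png",0).astype(np.float32);c=cv2.imread(f"pics/{n[0].upper()}fin.png",0).astype(np.float32)
    for k,(y,x,h,w) in b.items():
        p,q=a[y:y+h,x:x+w],c[y:y+h,x:x+w]
        print(n,k,np.round(cv2.phaseCorrelate(p,q,cv2.createHanningWindow((w,h),cv2.CV_32F)),2) if 0 else np.round(cv2.phaseCorrelate(p,q)[0],2),"mean diff",np.abs(p-q).mean().round(1))
print(ctrl.get_obs()["time_s"]); print(ctrl.hand_in())
E
```

```text
top pad [0.03 0.04] mean diff 29.9
top cap [0.03 0.11] mean diff 32.1
top awl [1.   0.24] mean diff 32.1
top block [0.36 0.04] mean diff 30.6
top tab [0.52 0.48] mean diff 24.7
side pad [-0.09  0.01] mean diff 26.7
side plate [-0. -0.] mean diff 18.9
side cap [0.02 0.  ] mean diff 29.4
side awl [0.3 0.3] mean diff 41.4
11.05
the job is handed in; nothing more can be done
None
```

The spring test is done and handed in at 11.05 s. I pushed the drag pin left to its zero stop, feeling about 4 N there. I then pressed the pad with closed fingertips in small steps, about 7 N at the end, let go and moved the arm clear.

- **Drag pointer:** It stands at about 0.203 rad and did not move on release (pin column 293.62 before, 293.64 after). My best estimate of the mark is 0.205–0.209 rad. The pointer may therefore be up to about 0.6 mm short at the tip. The tab is only a few pixels wide in the pictures, so the mark estimate is uncertain by about 0.01 rad.
- **Plate and pad:** The plate and pad are back at their rest positions in the pictures (0.1 px or less).
- **Loose things:** The cap also matched within about 0.1 px. The match was weaker for the block (0.4 px), the tab (about 0.5 px each way) and the awl (1.0 px top view, 0.3 px side view). The whole picture was brighter at the end (mean difference about 30 grey levels), so these weaker matches do not prove that nothing moved. The gripper was never brought down near the awl or block, and the tab's right edge read 299.2 px before the press and 299.2 px after it.

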